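Square a posting carton into the parcel gauge and bring the slide up to it

TASK

The brown posting carton on the shop counter has to be measured for postage. Push it along the counter, without lifting or tipping it, until it sits flush in the corner of the aluminium measuring gauge, with a long side against the back fence and an end against the end stop, and push the gauge's steel slide along the fence until it rests against the carton's other end. Take the hand away and leave the carton and slide like that; do not shift the other goods that stand about.

Things in the scene. Friction and masses are not known exactly. Their poses are not given: they have to be found in the camera images.
- gauge: parcel gauge fixed to the counter: aluminium back fence (40 mm deep and high, yellow rule on top) with an end stop (12 mm thick, 60 high) at its left end. Origin: inner corner of fence and stop, on the counter; x away from the robot, y left along the fence. Fence's front face: x = 0, y +30 to -500 mm; stop's inner face: y = 0, x 0 to -150 mm. The carton belongs at x < 0, y < 0
- carton: closed brown cardboard carton with a strip of tan tape and a small white docket, 110 mm (its x) by 180 mm (its y, the long side) by 70 mm high, 0.35 to 0.7 kg, the same turned half round. Origin at the centre of its underside. It starts flat on the counter, its centre 100 to 140 mm before the fence, turned up to 20 degrees from the gauge
- slide (a joint): travel of the slide, m: 0 = right end, grows as pushed left (gauge +y) to 0.33; its measuring face is at gauge y = -0.35 + value. A shoe of folded steel sheet riding on the fence, 95 mm long along it, reaching 125 mm before it, top 62 mm up, too wide to grip. Stays where left; about 2 N moves it, and it can push the carton along
- slide_face (a point): centre of the slide's measuring face (the upright flange that meets the carton's end, 121 mm wide, from 4 to 61 mm above the counter), 64.5 mm before the fence and 35 mm above the counter; axes as the gauge's
- slide_push (a point): centre of the slide's outer flange, its flat right face (121 mm wide, from 4 to 61 mm above the counter), where it is pushed towards gauge +y; 95 mm right of the measuring face; axes as the gauge's
- sprayer: amber trigger spray bottle with a white head, 58 mm across, 178 mm tall; origin at the centre of its underside; to be left alone
- feed_bottle: white plant-feed bottle with a green label and cap, 58 mm across, 150 mm tall; origin at the centre of its underside; to be left alone
- oil_bottle: small amber bottle with a black cap, 54 mm across, 140 mm tall; origin at the centre of its underside; to be left alone
- pot: empty terracotta pot, 92 mm across the rim, 80 mm tall; origin at the centre of its underside; to be left alone
- tape_roll: roll of brown parcel tape lying flat, 104 mm across, 48 mm high; origin at the centre of its underside; to be left alone
- seed_box: white and green seed box standing upright, 45 by 65 mm, 100 mm tall; origin at the centre of its underside; to be left alone
- marker: black and white marker pen, 120 mm long, 16 mm thick, lying along its x from -35 to +85 mm; origin under its white barrel; to be left alone

How it is judged (in metres and radians):
At the end, for the whole second after the job is handed in: the carton lies flat and at rest, square to the gauge within 0.03 rad, its long side within 4 mm of the fence and its end within 4 mm of the stop, and the slide's face has come up to the carton's other end to within 5 mm (joint value at least 0.165, contact at about 0.170) (x of carton in the frame of gauge between -0.059 and -0.05 m and y of carton in the frame of gauge between -0.094 and -0.085 m and angle between the y axis of carton and the y axis of gauge, either way round below 0.03 rad and height (world z) of carton below 0.004 m and value of joint slide above 0.165 m and linear speed of carton below 0.01 m/s); the robot touches nothing.
It fails at once if the carton is lifted off the counter or tipped (height (world z) of carton above 0.01 m or angle between carton's own z axis and vertical above 0.12 rad).
It fails at once if one of the other goods is shifted by more than 20 mm (distance of any of sprayer, feed_bottle, oil_bottle, pot, tape_roll, seed_box, marker from where it was at the start of the episode above 0.02 m).
It also fails if it takes over 45 s, if anything falls off the work surface, if the arm or the gripper's body presses on something with over 40 N, if the wrist force passes 120 N, or if a joint passes its speed limit or range.

ROBOT

A 6-joint arm with a two-finger parallel gripper is mounted at the origin on the work surface. World frame = base frame: x ahead of the robot, y to its left, z up, the work surface at z = 0. Lengths are in mm, angles in degrees, forces in N, time in s.
With the tool pointing down it reaches from about 350 to 925 mm from the base axis. Payload 6.4 kg.
Tool frame: the origin (TCP) lies at the very end of the fingers, on their centre line; the grasp point (between the pads) lies 19 mm behind it (env.tcp_to_grasp is the distance from the TCP to the grasp point, in mm); z points along the fingers, y is the line along which they close (so a half turn about z gives the same grasp; the last joint's range is limited). The gripper opens to 85 mm and grips with 20 to 120 N. Pads are 22 mm wide; open, the fingers measure 114 mm over their backs; the gripper's body (76 mm by 85 mm) begins 54 mm behind the grasp point. The pads swing forward as they close: fully open they stand 13 mm farther back than shut.
Start: joints at [55.972, 14.043, 89.255, -0, 76.702, -9.975], TCP at [264.924, 593.573, 231.29] pointing down, gripper open.
Joint ranges: [-179.41, 179.41], [-58.25, 129.5], [7.25, 145.43], [-54.29, 234.29], [11.92, 165.04], [-157.13, 157.13]. Speed limits (degrees/s): [147.25, 147.25, 180, 180, 180, 180].

INTERFACE

Orientations are given as a 3x3 rotation matrix whose columns are the frame's x, y, z axes.
In Python, from plant import env gives the robot as it stands. Calls block until the motion is done:
- env.reach(position, orientation): joint-space move of the TCP to a pose.
- env.move_linear(position, frame=None, feed=150, force_limit=None): straight line of the TCP; frame=None keeps the orientation; feed is the mean speed in mm/s. With force_limit (N) it stops when the force on the tool has changed by that much, and returns True; else False.
- env.goto_joints(angles): joint-space move.
- env.command_gripper(opening, grip_force=None): opening from 0.0 (shut) to 1.0 (fully open); grip_force is the grip in N (None keeps the last); returns when the fingers have stopped.
- env.dwell(seconds).
- env.ik(position, orientation): joint angles nearest the present ones, or None.
- env.state(): the state.
- env.get_image(name): name is "side" or "top"; returns the picture (384x512x3 uint8, red, green, blue); there is no depth.
- env.get_calibration(name): a dict with "vfov" (degrees; the focal length in pixels is half the picture's height over the tangent of half this angle, whatever the lens; pixels are square), "cx", "cy" (the principal point, pixels), "dist_coeffs" ([k1, k2, p1, p2, k3] as OpenCV has them; the pictures are not rectified), "cam_to_world" (4x4, takes a point from camera to world coordinates). Camera axes: x right, y up, looking along -z (the intrinsics and any distortion apply to the point x, -y, -z); pixel columns grow to the right and rows downward; lengths in mm; the calibration is good to about 2 mm. A picture is of the moment at which its call begins. get_calibration takes no time and is no camera call.
A pose or a line that the arm cannot do raises env.Unreachable and nothing moves.
- env.finish_job(): hands the job in; it is judged then, once.
Trained networks look in the newest picture that a camera, given by its name, has taken for a name from the list of things; names that differ only in an ending like _2 or _b are one class to them, and where a whole thing is asked for, a point or a joint stands for the part that bears it (a point fixed in the world has none). Each returns a list of dicts, best first, with "p" (0 to 1); they miss things now and then, are a little off and sometimes report something else, mostly with a low value. They report only what shows in the picture. A call takes as long as a camera call.
- env.spot_in(camera, name): "box" ([left, top, right, bottom] in pixels, round what is visible of it).
- env.regions_of(camera, name): "region" (384x512 bool, what is visible of it) and "box" ([left, top, right, bottom] in pixels, round what is visible of it).
- env.tip_of(camera, name): "uv" ([column, row] in pixels: a listed point, or the origin of a listed thing).
The state is a dict: "clock": time; "q": joint angles; "qvel": joint speeds; "effort": joint torques, N m; "eef_pos": TCP position; "tool_rot": TCP orientation; "force": force on the tool from outside, world axes, zero at the start; "moment": the same for the moment, N m; "finger_gap": opening from 0.0 (shut) to 1.0 (fully open); "gripper_force": force on a finger pad.
Only numpy, scipy, OpenCV 4.12 (cv2) and the standard library are available. Lean on these libraries where they do the work, as an engineer would, in place of code of your own. Each camera call takes 0.05 s, during which the arm holds its last target. There are 200 camera calls.

## Working session

There is one attempt and no reset: what is moved stays moved. The work goes in short steps, each a Python script; the robot and the scene stay as the last script left them, time stands still between calls to the robot, and variables do not carry over. Pictures are saved under pics/ and viewed, at most 10 in all, crops included, and the job is handed in when it is done.

```bash
mkdir -p pics; cat > h.py <<'E'
import numpy as np, cv2
from plant import env
def cal(n):
    c=env.get_calibration(n); f=192/np.tan(np.radians(c['vfov'])/2)
    return np.array([[f,0,c['cx']],[0,f,c['cy']],[0,0,1]]),np.array(c['dist_coeffs'],float),np.array(c['cam_to_world'])
def back(n,uv,z):
    K,d,T=cal(n); p=cv2.undistortPoints(np.array(uv,float).reshape(-1,1,2),K,d).reshape(-1,2)
    r=np.c_[p[:,0],-p[:,1],-np.ones(len(p))]@T[:3,:3].T; o=T[:3,3]
    return o+r*((z-o[2])/r[:,2])[:,None]
def proj(n,P):
    K,d,T=cal(n); q=(np.array(P,float).reshape(-1,3)-T[:3,3])@T[:3,:3]
    q=q*[1,-1,-1]
    return cv2.projectPoints(q,np.zeros(3),np.zeros(3),K,d)[0].reshape(-1,2)
def snap(n,name):
    im=env.get_image(n); cv2.imwrite('pics/'+name,im[:,:,::-1]); return im
E
python3 - <<'E'
from h import *
for n in('top','side'):
    snap(n,n+'0.png'); print(n,np.round(cal(n)[2],2).tolist())
    for k in('carton','gauge','slide','sprayer','feed_bottle','oil_bottle','pot','tape_roll','seed_box','marker'):
        print(k,[(np.round(a['box']).tolist(),round(a['p'],2)) for a in env.spot_in(n,k)[:2]], end=' ')
        if k!='slide': print([(np.round(a['uv'],1).tolist(),round(a['p'],2),np.round(back(n,a['uv'],0)[0]).tolist()) for a in env.tip_of(n,k)[:2]])
    for k in('slide_face','slide_push'): print(k,[(np.round(a['uv'],1).tolist(),round(a['p'],2),np.round(back(n,a['uv'],35)[0]).tolist()) for a in env.tip_of(n,k)[:2]])
E
```

```text
top [[-0.02, 1.0, -0.1, 466.5], [-1.0, -0.02, 0.0, 33.17], [0.0, 0.1, 1.0, 1270.86], [0.0, 0.0, 0.0, 1.0]]
carton [([215.0, 192.0, 289.0, 241.0], 0.82)] [([252.8, 214.0], 0.7, [523.0, 47.0, 0.0])]
gauge [] [([190.2, 169.7], 0.77, [642.0, 208.0, 0.0])]
slide [([326.0, 145.0, 372.0, 218.0], 0.97)] sprayer [([410.0, 200.0, 455.0, 230.0], 0.88)] [([421.9, 214.0], 0.96, [515.0, -389.0, 0.0]), ([138.2, 216.7], 0.28, [522.0, 342.0, 0.0])]
feed_bottle [([117.0, 203.0, 148.0, 226.0], 0.91)] [([139.0, 215.3], 0.84, [526.0, 340.0, 0.0])]
oil_bottle [([134.0, 158.0, 155.0, 179.0], 0.92)] [([150.4, 171.3], 0.63, [640.0, 311.0, 0.0])]
pot [([203.0, 100.0, 238.0, 138.0], 0.8)] [([220.9, 125.8], 0.6, [757.0, 126.0, 0.0])]
tape_roll [([285.0, 96.0, 324.0, 145.0], 0.75), ([130.0, 245.0, 167.0, 277.0], 0.5)] [([300.7, 122.0], 0.62, [763.0, -84.0, 0.0])]
seed_box [([129.0, 245.0, 169.0, 278.0], 0.62)] [([151.6, 262.8], 0.83, [404.0, 307.0, 0.0])]
marker [([370.0, 261.0, 384.0, 308.0], 0.75), ([323.0, 146.0, 368.0, 220.0], 0.46)] [([373.6, 272.3], 0.66, [369.0, -259.0, 0.0])]
slide_face [([323.1, 193.1],
[... 771 characters left out ...]
332.9], 0.15, [506.0, -390.0, 0.0])]
pot [([280.0, 159.0, 307.0, 191.0], 0.61), ([230.0, 127.0, 245.0, 163.0], 0.23)] [([293.0, 188.2], 0.66, [752.0, 106.0, 0.0]), ([284.6, 258.0], 0.49, [591.0, -186.0, 0.0])]
tape_roll [([306.0, 196.0, 343.0, 236.0], 0.85)] [([324.5, 221.6], 0.89, [760.0, -85.0, 0.0]), ([250.0, 179.3], 0.42, [640.0, 202.0, 0.0])]
seed_box [([159.0, 144.0, 187.0, 182.0], 0.8)] [([175.3, 174.6], 0.68, [412.0, 312.0, 0.0])]
marker [([172.0, 289.0, 224.0, 318.0], 0.83)] [([209.1, 298.7], 0.66, [379.0, -251.0, 0.0])]
slide_face [([273.5, 238.5], 0.81, [576.0, -145.0, 35.0])]
slide_push [([286.9, 261.0], 0.79, [574.0, -231.0, 35.0]), ([324.9, 222.0], 0.33, [734.0, -126.0, 35.0])]
```

View pics/top0.png

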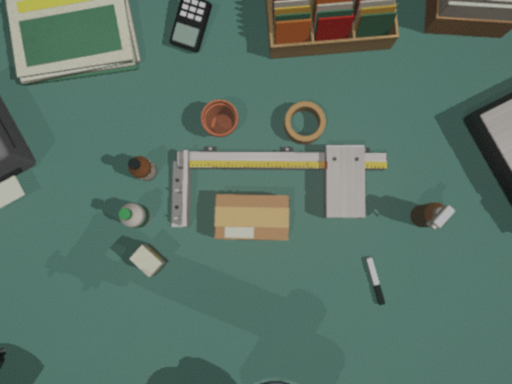

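View pics/side0.png

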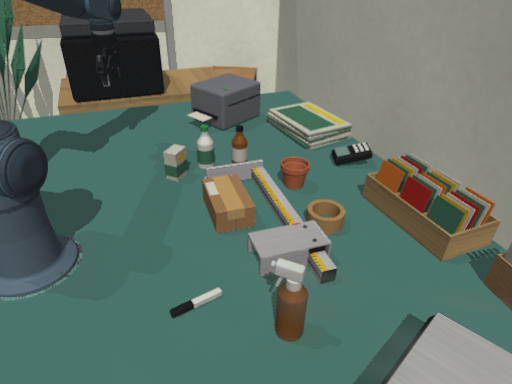

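The top view shows the fence along row ~160 (cols 180–386), the stop at col ~180, the carton at cols 215–289 and rows 193–241, and the slide at cols 326–366. The side view agrees. Next I measure the yaw of the gauge and the carton.

```bash
python3 - <<'E'
from h import *
im=cv2.imread('pics/top0.png')
env.get_image('top')
for k,z in(('carton',70),('slide',62),('gauge',40)):
    for a in env.regions_of('top',k)[:1]:
        ys,xs=np.nonzero(a['region']); w=back('top',np.c_[xs,ys],z)[:,:2].astype(np.float32)
        r=cv2.minAreaRect(w); print(k,round(a['p'],2),np.round(r[0]),np.round(r[1]),round(r[2],1),np.round(cv2.boxPoints(r)).tolist())
cv2.imwrite('pics/crop.png',cv2.resize(im[135:250,160:395],None,fx=3.4,fy=3.4,interpolation=cv2.INTER_CUBIC))
# yellow rule line
hsv=cv2.cvtColor(im,cv2.COLOR_BGR2HSV); m=cv2.inRange(hsv,(20,120,110),(35,255,255)); m[:145]=0;m[180:]=0;m[:,:185]=0;m[:,395:]=0
ys,xs=np.nonzero(m); w=back('top',np.c_[xs,ys],40)[:,:2].astype(np.float32)
l=cv2.fitLine(w,cv2.DIST_HUBER,0,.01,.01).ravel(); print('rule',l,len(w))
# stripe predicted gauge origin etc
print(back('top',[[189,150],[189,227]],60))
E
```

```text
carton 0.89 [514.  48.] [181. 110.] 88.9 [[458.0, -41.0], [567.0, -44.0], [571.0, 137.0], [461.0, 140.0]]
slide 0.9 [ 598. -181.] [ 99. 175.] 88.1 [[509.0, -228.0], [684.0, -234.0], [688.0, -135.0], [512.0, -129.0]]
gauge 0.91 [602. -20.] [203. 552.] 1.5 [[494.0, 253.0], [508.0, -299.0], [711.0, -294.0], [696.0, 258.0]]
rule [ 2.2921896e-02  9.9973726e-01  6.4718115e+02 -6.3868508e+00] 737
[[683.38386127 202.00475519  60.        ]
 [491.86069839 203.22688631  60.        ]]
```

View pics/crop.png

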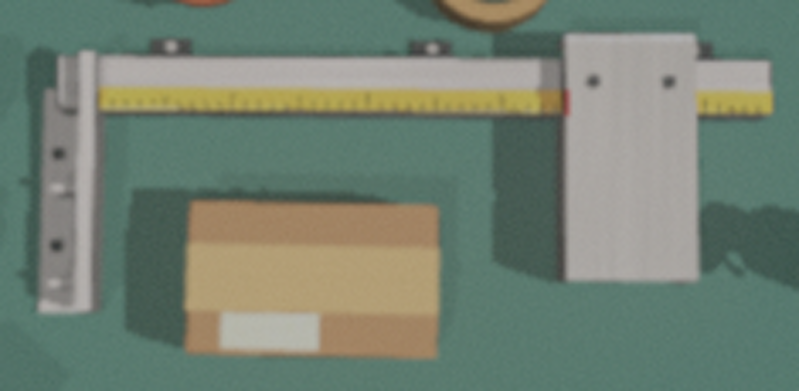

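```bash
cat >> h.py <<'E'
th=np.radians(-1.31); GX=np.array([np.cos(th),np.sin(th),0]); GY=np.array([-np.sin(th),np.cos(th),0]); G0=np.array([641,205,0.])
def W(x,y,z): return G0+GX*x+GY*y+[0,0,z]
def R(y): return np.c_[np.cross(y,[0,0,-1.]),y,[0,0,-1.]]
def best(p,ys):
    q0=np.array(env.state()['q']); c=[(np.abs(np.array(q)-q0).max(),i) for i,y in enumerate(ys) if (q:=env.ik(p,R(y))) is not None]
    return R(ys[min(c)[1]])
def st(m=''):
    s=env.state(); print(m,round(s['clock'],2),np.round(s['eef_pos'],1),'g',np.round([(s['eef_pos']-G0)@GX,(s['eef_pos']-G0)@GY],1),np.round(s['force'],1),round(s['finger_gap'],2))
E
python3 - <<'E'
from h import *
st()
p=W(-240,-158,150); O=best(p,[GY,-GY]); env.reach(p,O); st('above')
env.move_linear(W(-240,-158,14)); st('down')
h=env.move_linear(W(-195,-158,14),feed=80,force_limit=15)
st('near %s'%h)
h=env.move_linear(W(-105,-158,14),feed=35,force_limit=15); st('push %s'%h)
snap('top','top1.png')
env.move_linear(W(-160,-158,14)); env.move_linear(W(-160,-158,150)); st('up')
E
```

```text
2.4 [264.9 593.6 231.3] g [-384.9  379.9] [-0.1  0.1 -0.6] 0.99
above 4.42 [397.8  52.9 150.3] g [-239.7 -157.7] [ 0.4  0.3 -0.4] 1.0
down 5.48 [398.2  52.5  14.7] g [-239.2 -158. ] [-0.3 -0.6 -0.1] 1.0
near False 6.2 [442.   51.6  13.8] g [-195.4 -157.9] [ 0.6  0.4 -0.4] 1.0
push True 8.1 [517.1  50.   14.2] g [-120.4 -157.8] [-2.1 -0.6  5.5] 1.0
up 9.61 [476.8  50.7 149. ] g [-160.6 -158. ] [-0.5  0.2 -0.3] 1.0
```

View pics/top1.png

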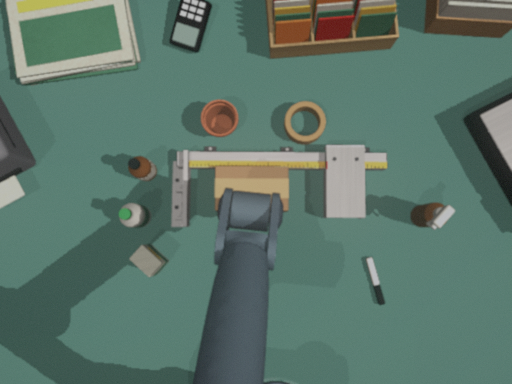

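The carton is against the fence, with the TCP at gauge x = -120.4 (expected -121). Next comes the slide.

```bash
python3 - <<'E'
from h import *
p=W(-64,-472,150); O=best(p,[GX,-GX]); 
env.command_gripper(0.0); env.reach(p,O); st('above')
print(env.move_linear(W(-64,-472,16),force_limit=15)); st('down')
h=env.move_linear(W(-64,-265,16),feed=45,force_limit=16); st('push %s'%h)
env.move_linear(W(-64,-310,16)); env.move_linear(W(-64,-330,150)); st('up')
env.reach(W(-300,-300,200),O)
im=snap('top','top2.png'); cv2.imwrite('pics/crop2.png',cv2.resize(im[135:250,160:395,::-1],None,fx=3.4,fy=3.4,interpolation=cv2.INTER_CUBIC))
for k,z in(('carton',70),('slide',62)):
    for a in env.regions_of('top',k)[:1]:
        ys,xs=np.nonzero(a['region']); r=cv2.minAreaRect(back('top',np.c_[xs,ys],z)[:,:2].astype(np.float32))
        print(k,np.round(r[0]),np.round(r[1]),round(r[2],1))
st()
E
```

```text
above 11.62 [ 566.2 -264.5  149.8] g [ -64.1 -471.1] [-0.5 -0.1  0.8] 0.0
False
down 12.66 [ 567.1 -265.9   17.2] g [ -63.1 -472.4] [-0.3  0.2  0.4] 0.0
push True 16.25 [570.8 -79.3  16. ] g [ -63.7 -285.9] [-0.8 -1.9  1. ] 0.0
up 17.61 [ 568.7 -122.9  148.7] g [ -64.8 -329.5] [-0.5 -0.2 -0.7] 0.0
carton [ 354. -244.] [113.  18.] 13.1
slide [603. -22.] [ 97. 182.] 88.8
 18.72 [334.9 -88.3 200.1] g [-299.3 -300.2] [ 0.1  0.2 -0.3] 0.0
```

View pics/crop2.png

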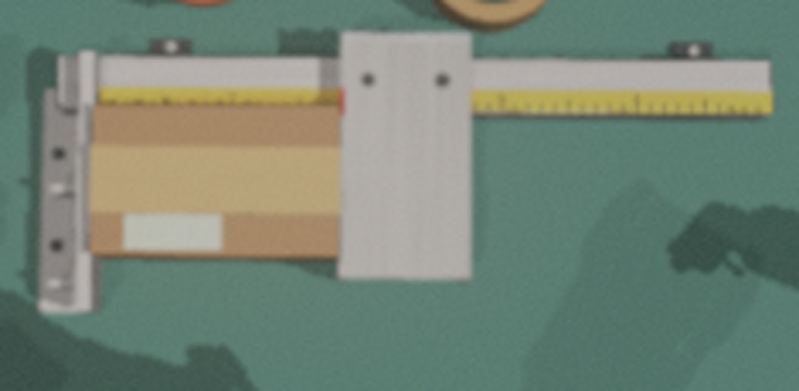

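The carton is in the corner with the slide on it, and the TCP stopped at y = -285.9 (expected -286). I'll confirm the seat with one light press to the fence, then one on the slide.

```bash
python3 - <<'E'
from h import *
p=W(-190,-92,120); O=best(p,[GY,-GY]); env.command_gripper(1.0); env.reach(p,O)
env.move_linear(W(-170,-92,14)); st('down')
h=env.move_linear(W(-105,-92,14),feed=35,force_limit=15); st('push %s'%h)
env.move_linear(W(-160,-92,14)); env.move_linear(W(-180,-92,130)); env.command_gripper(0.0)
p=W(-64,-330,130); O=best(p,[GX,-GX]); env.reach(p,O); env.move_linear(W(-64,-320,16))
h=env.move_linear(W(-64,-265,16),feed=35,force_limit=14); st('slide %s'%h)
env.move_linear(W(-64,-310,16)); env.move_linear(W(-64,-330,150)); env.reach(W(-280,-330,200),O); st('away')
im=snap('top','top3.png'); cv2.imwrite('pics/crop3.png',cv2.resize(im[95:285,110:460,::-1],None,fx=2.2,fy=2.2,interpolation=cv2.INTER_CUBIC))
E
```

```text
down 21.34 [469.7 116.6  14.9] g [-169.3  -92.3] [-0.2  0.4 -0.1] 1.0
push True 22.68 [519.  115.8  14.1] g [-119.9  -92. ] [-3.2 -1.   7.2] 1.0
slide True 27.77 [570.4 -79.4  15.8] g [ -64.1 -285.9] [ 0.3 -2.7  1.5] 0.0
away 30.02 [ 354.  -118.7  200. ] g [-279.5 -330.1] [0.4 0.2 0.3] 0.0
```

View pics/crop3.png

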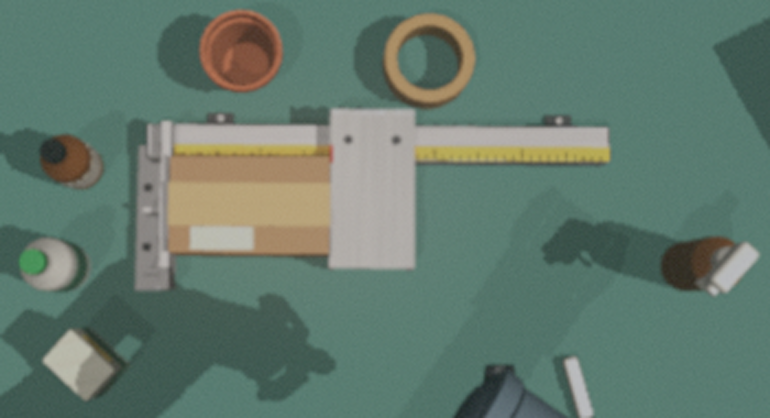

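The crop shows the carton flush to the fence and stop, with the slide against its right end (col ~330). The other goods are where they started, and the hand is clear.

```bash
python3 -c "
from h import *
print(env.finish_job())"
```

```text
the job is handed in; nothing more can be done
None
```

I handed the job in: the carton sits flush in the gauge corner with the slide against its other end, the hand is clear, and the other goods look unmoved in the last picture; the verdict itself was not shown to me.

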